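Clamp an aluminium housing in a trigger-operated quick-clamp fixture

TASK

Stand the aluminium housing with the round boss, boss up, on the bed of the clamping fixture, between its two guide rails and between the jaw and the stop, and let go. Then squeeze the fixture's trigger towards its fixed grip again and again until the sliding jaw holds the housing firmly against the stop - firmly but not crushing the thin-walled housing - and leave it clamped with the trigger released. Move the jaw only by its trigger, never by pushing on it, and leave everything else where it is.

Things in the scene. Friction and masses are not known exactly. Their poses are not given: they have to be found in the camera images.
- housing: The workpiece: plain aluminium housing 60 x 40 x 50 mm (own x, y, z), with a round boss 26 mm across, 8 mm high, in the middle of its top (only this one has a boss). 0.15 to 0.31 kg. Origin: centre of its underside. Clamped by its 40 mm wide end faces; thin-walled, crushed by 46 N from the jaw. Stands at one of two places near the robot, the long low case at the other.
- fixture: Fixed fixture: dark steel plate 360 x 100 x 12 mm carrying, from -x to +x: black trigger head, toothed bar, sliding jaw, bed, stop. Origin: centre of the plate's underside; z up; x is the clamping direction. Bed: aluminium block, top 30 mm above the table, two steel guide rails on it along x (x = 64 to 144 mm), 6 mm high, 46 mm apart inside.
- bed (a point): Point on the bed's top surface midway between the rails, at (110, 0, 30) mm in the fixture's frame; the housing's underside goes on this surface. Axes as the fixture's.
- jaw: Sliding steel jaw 36 mm wide, 46 mm high, with toothed bar (14 mm wide, 181 mm long) running back through the trigger head. Slides along the fixture's x. Origin: 55 mm above the table, on the face of its unloaded rubber pad. A brake holds it where left with about 12 N. Starts 17 to 42 mm farther open than the housing needs. Moved only by its trigger: pushing it with over 5 N is forbidden.
- jaw_face (a point): Middle of the jaw's 36 x 42 mm rubber pad, on the face that meets the housing, 55 mm above the table (the pad yields about 1 mm per 20 N).
- anvil: Fixed stop opposite the jaw: steel block 18 x 52 x 61 mm, its top 85 mm above the table, locked somewhere on a short slideway and immovable. Origin: middle of its face towards the jaw, 55 mm above the table.
- trigger (a joint): Trigger angle: 0 released, leaning back; 0.30 rad fully squeezed, at its end stop just short of the grip; sprung back. Pin across the fixture at (-100, 0, 18) mm. A full squeeze drives the jaw 6 to 13 mm (6 mm teeth, up to 0.13 rad idle first); back at 0 it takes new teeth, the jaw stays. If it stops below 0.27 rad under a firm push the part is gripped; at 0.30 squeeze again.
- trigger_pad (a point): Where to push the trigger (along the fixture's +x): back face of its upright bare metal paddle (8 mm thick, 26 wide, 80 to 138 mm above the table), 90 mm above its pin, about 109 mm above the table; moves 27 mm. Free space behind it above the bar (62 mm). A slow push here of 5 to 12 N runs the jaw free; more adds 2 to 3 times that to the clamp force: 14 to 18 N is a firm grip, over 21 N crushes.
- grip_top (a point): Top middle of the fixed black grip post (8 mm along x, 30 mm across), 135 mm above the table; its back face is about 28 mm in front of the released trigger. Trigger and grip together measure about 45 mm over their outsides at rest, 18 mm fully squeezed; the grip does not move.
- longcase: Bystander: long low aluminium case 84 x 40 x 34 mm with dark slots on top, no boss. Origin: centre of its underside.
- setring: Bystander: steel setting ring 42 mm across, 14 mm high, on the table.
- screwbin: Bystander: blue open bin 130 x 100 x 50 mm.
- driver: Bystander: screwdriver lying beyond the fixture.
- spanner: Bystander: spanner lying on the robot's right.
- solvent: Bystander: white bottle 60 mm across, 150 mm high.
- meter: Bystander: grey hand-held meter about 200 mm long.
- coverplate: Bystander: aluminium plate 100 x 70 x 12 mm lying on the robot's right.
Not all that is in view belongs to the job. Leave any blue, brown or yellow look-alike of the housing alone.

How it is judged:
By the outcome, as a careful person would: the job done as asked, in the order asked, and still so for the second after the job is handed in, with the robot touching nothing.
It also fails if it takes over 61 s, if anything falls off the work surface, if the arm or the gripper's body presses on something with over 40 N, if the wrist force passes 120 N, or if a joint passes its speed limit or range.

ROBOT

A 7-joint arm with a two-finger parallel gripper is mounted at the origin on the work surface. World frame = base frame: x ahead of the robot, y to its left, z up, the work surface at z = 0. Lengths are in m, angles in rad, forces in N, time in s.
With the tool pointing down it reaches from about 0.35 to 0.9 m from the base axis. Payload 8.1 kg.
Tool frame: the origin (TCP) lies midway between the tips of the shut fingers; the grasp point (between the pads) lies 19 mm behind it (arm.pinch_z is the distance from the TCP to the grasp point, in m); z points along the fingers, y is the direction in which the jaws open and shut (so a half turn about z gives the same grasp; the last joint's range is limited). The gripper opens to 92 mm and grips with 3 to 60 N. Pads are 19 mm wide; open, the fingers measure 130 mm over their backs; the gripper's body (75 mm by 190 mm) begins 47 mm behind the grasp point.
Start: joints at [-1.322, 0.434, 0.025, 1.573, -0.012, 1.134, -0.075], TCP at [0.215, 0.587, 0.227] pointing down, gripper open.
Joint ranges: [-2.62, 2.62], [-0.44, 2.09], [-1.27, 1.32], [0.08, 2.57], [-1.32, 4.46], [0.12, 2], [-2.74, 2.74]. Speed limits (rad/s): [2.22, 2.22, 3.01, 3.01, 3.14, 3.14, 3.14].

INTERFACE

Orientations are given as a rotation vector (axis times angle).
In Python, from cell import arm, eyes gives the robot as it stands.
- The arm moves only by the tool apply_moves, never from a script. Its argument "targets" is one flat list of numbers, 5 for each row, row after row: the closure, from 0 (fully open) to 1 (shut), then the shift along the tool's x, y, z each as a share of 40 cm, from -1 to 1, then the turn about the tool's z as a share of pi/2 rad, from -1 to 1. A call has 1 to 20 rows; each row shifts and turns the commanded pose from where the row before left it, along the tool's axes as they then stand; what a row does not reach is not made up. A row lasts 1/8 s, in which the tool goes at most 62.5 mm and 10.7 degrees, less where a joint would pass 70% of its speed; a pose out of reach is approached as far as the arm can. A call with a number of a shift or a turn outside -1 to 1 is refused whole. A call with a gripper value outside its range is refused whole. The fingers move at their own pace and stop on an object; "grip_force" is the grip in N (left out, the last holds). Time passes only in rows, so rows that do not move let the fingers close. It gives the time, the measured TCP pose, the force and the opening at its end, in the units of the state.
- arm.observe(): the state, without advancing time (a new reading comes with each control period).
- eyes.get_image(name): name is "scene" or "top" or "wrist"; returns the picture (384x512x3 uint8, red, green, blue); there is no depth.
- eyes.camera_params(name): a dict with "camera_matrix" (3x3 intrinsics, pixels), "xyz" and "attitude" of the camera in the world; the wrist camera has in their place "hand_eye" (4x4, takes a point from camera to tool coordinates, whose origin is the TCP and whose axes are the flange's). Camera axes: x right, y down, z forward; pixel columns grow to the right and rows downward; lengths in m; the calibration is good to about 2 mm. A picture is of the moment at which its call begins: read the wrist's pose just before it. camera_params takes no time and is no camera call.
- arm.sign_off(): hands the job in, once; it reports no verdict.
The state is a dict: "clock": time; "joints": joint angles; "dq": joint speeds; "joint_efforts": joint torques, N m; "position": TCP position; "ee_rot": TCP orientation; "force": force on the tool from outside, world axes, zero at the start; "ft_torque": the same for the moment, N m; "width": opening from 0.0 (shut) to 1.0 (fully open).
Only numpy, scipy, OpenCV 4.12 (cv2) and the standard library are available. Lean on these libraries where they do the work, as an engineer would, in place of code of your own. Each camera call takes 0.05 s, during which the arm holds its last target.

## Working session

There is one attempt and no reset: what is moved stays moved. The work goes in short steps, Python scripts to look and compute and a tool call to move; the robot and the scene stay as the last step left them, time stands still between calls to the robot, and variables do not carry over. Pictures are saved under pics/ and viewed, and the job is handed in when it is done.

Besides the shell and the picture viewer there is one more tool, called after "Request:" as name(argument=value, ...) on one line, values as JSON. apply_moves: Moves the arm, as the interface text tells. Its arguments: {"type":"object","properties":{"targets":{"type":"array"},"grip_force":{"type":"number"}},"required":["targets"]}

```bash
mkdir -p pics; ls; python3 - <<'E'
from cell import arm, eyes
import cv2
print(arm.observe()); print(arm.pinch_z)
for n in ["scene","top","wrist"]:
    im=eyes.get_image(n); cv2.imwrite(f"pics/{n}0.png",cv2.cvtColor(im,cv2.COLOR_RGB2BGR))
    print(n,eyes.camera_params(n))
E
```

```text
pics
{'clock': 0.0, 'joints': array([-1.32160873,  0.43521554,  0.02499228,  1.57412545, -0.01156925,
        1.13399808, -0.07510088]), 'dq': array([ 0.00043646, -0.00059307,  0.00034458,  0.0007829 ,  0.00115389,
       -0.00046364, -0.00237672]), 'joint_efforts': array([-1.18351414e-03, -6.67831779e+01,  9.84234139e-01, -3.14480710e+01,
       -6.06541126e-02,  4.27555607e-02,  2.03461736e-04]), 'position': array([0.21525427, 0.58620179, 0.22593887]), 'ee_rot': array([-5.49840629e-01, -3.09299875e+00,  2.51160753e-03]), 'force': array([-0.20281524, -0.47077151, -0.90157192]), 'ft_torque': array([ 0.00269071, -0.01968372,  0.00530473]), 'width': 0.998719588230294}
0.0188
scene {'camera_matrix': array([[458.84499092,   0.        , 257.09894992],
       [  0.        , 458.84499092, 186.80511425],
       [  0.        ,   0.        ,   1.        ]]), 'xyz': array([ 1.1190349 , -0.73742699,  0.88537357]), 'attitude': array([-2.15863116, -0.7253002 ,  0.34066875])}
top {'camera_matrix': array([[467.06434118,   0.        , 260.02969704],
       [  0.        , 467.06434118, 190.42829236],
       [  0.        ,   0.        ,   1.        ]]), 'xyz': array([ 0.4549627 , -0.00379659,  1.46335022]), 'attitude': array([-2.16215219,  2.21148693, -0.05520228])}
wrist {'camera_matrix': array([[267.74697201,   0.        , 256.5383202 ],
       [  0.        , 267.74697201, 195.44242808],
       [  0.        ,   0.        ,   1.        ]]), 'hand_eye': array([[-1.16018720e-03, -9.51147845e-01, -3.08733591e-01,
         8.56403116e-02],
       [ 9.99999244e-01, -9.77778070e-04, -7.45545121e-04,
         1.28994385e-03],
       [ 4.07250700e-04, -3.08734223e-01,  9.51148261e-01,
        -1.57438224e-01],
       [ 0.00000000e+00,  0.00000000e+00,  0.00000000e+00,
         1.00000000e+00]])}
```

View pics/scene0.png

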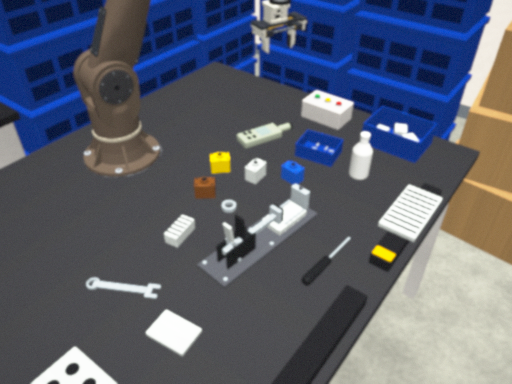

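View pics/top0.png

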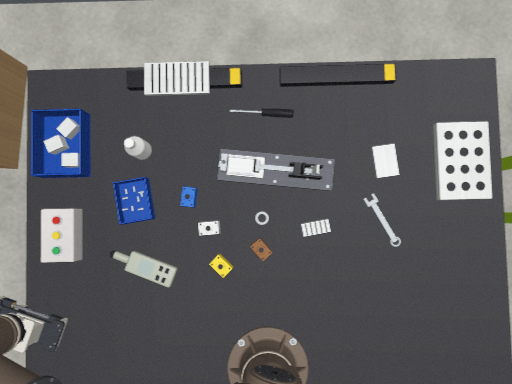

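View pics/wrist0.png

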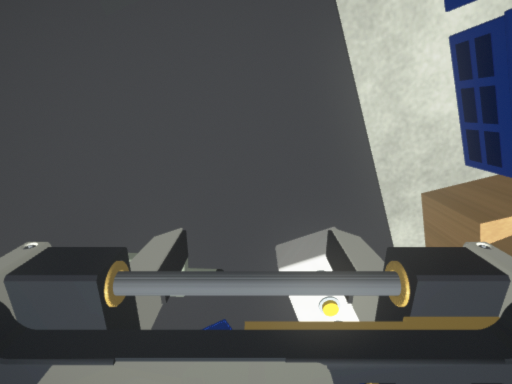

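The scene shows five housing-like blocks. In the top view they are white (208,228), blue (188,197), yellow (221,266), brown (261,250) and the slotted long case (316,228). Only the white one is plain aluminium with a boss, so I'll confirm it in an enlarged crop.

```bash
python3 - <<'E'
import cv2,numpy as np
t=cv2.imread("pics/top0.png"); s=cv2.imread("pics/scene0.png")
cv2.imwrite("pics/top_c.png",cv2.resize(t[140:280,170:350],None,fx=4.4,fy=4.2,interpolation=cv2.INTER_CUBIC))
cv2.imwrite("pics/scene_c.png",cv2.resize(s[145:285,160:330],None,fx=4.2,fy=4.2,interpolation=cv2.INTER_CUBIC))
E
```

```text
(no output)
```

View pics/top_c.png

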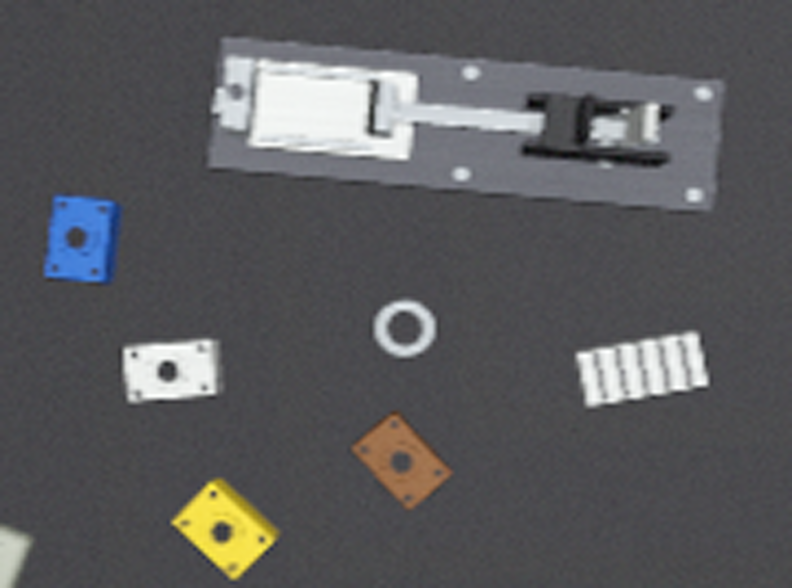

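View pics/scene_c.png

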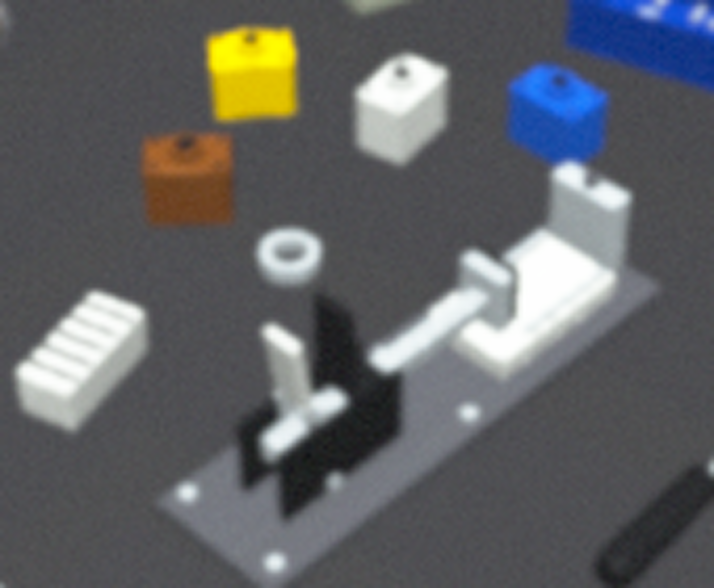

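White (208,228) has the boss and plain aluminium faces, so it is the housing. Next I measure the housing and fixture.

```bash
cat > h.py <<'E'
import numpy as np,cv2
from scipy.spatial.transform import Rotation as R
from cell import arm,eyes
def cam(name,st=None):
    p=eyes.camera_params(name);K=p["camera_matrix"]
    if name!="wrist":
        return K,R.from_rotvec(p["attitude"]).as_matrix(),p["xyz"]
    st=st or arm.observe()
    T=np.eye(4);T[:3,:3]=R.from_rotvec(st["ee_rot"]).as_matrix();T[:3,3]=st["position"]
    T=T@p["hand_eye"];return K,T[:3,:3],T[:3,3]
def ray(c,uv):
    K,Rm,o=c;d=Rm@np.linalg.solve(K,np.array([uv[0],uv[1],1.]));return o,d
def onz(c,uv,z):
    o,d=ray(c,uv);return o+d*(z-o[2])/d[2]
def proj(c,P):
    K,Rm,o=c;q=K@(Rm.T@(np.asarray(P)-o));return q[:2]/q[2]
E
python3 - <<'E'
from h import *
t=cv2.imread("pics/top0.png");c=cam("top")
# housing: bright blob in ROI
def blob(m,roi,off=0):
    y0,y1,x0,x1=roi
    mm=np.zeros(m.shape,np.uint8);mm[y0:y1,x0:x1]=m[y0:y1,x0:x1]
    cs,_=cv2.findContours(mm,cv2.RETR_EXTERNAL,cv2.CHAIN_APPROX_NONE)
    k=max(cs,key=cv2.contourArea);return k
g=cv2.cvtColor(t,cv2.COLOR_BGR2GRAY)
k=blob((g>150).astype(np.uint8)*255,(215,240,195,222))
r=cv2.minAreaRect(k);b=cv2.boxPoints(r);print("housing px",r)
P=np.array([onz(c,p,.05)[:2] for p in b]);print(P.mean(0),[np.linalg.norm(P[i]-P[i-1]) for i in range(4)])
e=max([P[i]-P[i-1] for i in range(4)],key=np.linalg.norm);print("long dir deg",np.degrees(np.arctan2(e[1],e[0])))
# plate: brightness between table & rest
hsv=cv2.cvtColor(t,cv2.COLOR_BGR2HSV)
print("plate px",t[180,285],t[160,295],"table",t[200,285])
bl=cv2.GaussianBlur(t,(3,3),0)
m=((bl[...,0]>84)).astype(np.uint8)*255
m=cv2.morphologyEx(m,cv2.MORPH_CLOSE,np.ones((9,9)))
k=blob(m,(140,200,205,345));r=cv2.minAreaRect(k);b=cv2.boxPoints(r);print("plate px",r,b)
P=np.array([onz(c,p,.012)[:2] for p in b]);print(P.mean(0),[np.linalg.norm(P[i]-P[i-1]) for i in range(4)])
e=max([P[i]-P[i-1] for i in range(4)],key=np.linalg.norm);print("long dir deg",np.degrees(np.arctan2(e[1],e[0])))
# tool axes
st=arm.observe();print(R.from_rotvec(st["ee_rot"]).as_matrix().round(3))
E
```

```text
housing px ((208.21763610839844, 227.8293914794922), (13.038405418395996, 20.554662704467773), 85.60128784179688)
[0.42956711 0.16683406] [np.float64(0.03928894776329384), np.float64(0.062170967281975624), np.float64(0.039279612157770365), np.float64(0.06206742102523543)]
long dir deg -86.88597191429284
plate px [122 115 112] [126 116 117] table [79 76 75]
plate px ((275.4839172363281, 169.0908203125), (117.59237670898438, 33.36583709716797), 5.273895740509033) [[215.40318 180.29875]
 [218.47008 147.07417]
 [335.56464 157.88289]
 [332.49774 191.10747]]
[ 0.60710406 -0.04120206] [np.float64(0.36606442818494606), np.float64(0.10478995928561591), np.float64(0.3675933599775528), np.float64(0.10439418937854623)]
long dir deg -96.664273385367
[[-0.939  0.345 -0.   ]
 [ 0.345  0.939 -0.001]
 [-0.    -0.001 -1.   ]]
```

Request:
apply_moves(targets=[0,0,0,0,0.106,0,0,0,0,0.106,0,0,0,0,0.106,0,0,0,0,0.106,0,0,0,0,0.106,0,0,0,0,0.106,0,0,0,0,0.105,0,-0.1,0.04,-0.006,0,0,-0.1,0.04,-0.006,0,0,-0.1,0.04,-0.006,0,0,-0.1,0.04,-0.006,0,0,-0.1,0.04,-0.006,0,0,-0.1,0.04,-0.006,0,0,-0.1,0.04,-0.006,0,0,-0.1,0.04,-0.006,0,0,-0.1,0.04,-0.006,0,0,-0.1,0.04,-0.006,0,0,-0.1,0.04,-0.006,0,0,-0.1,0.04,-0.006,0,0,0,0,0,0], grip_force=15)

```text
clock: 2.65
position: [0.4345, 0.1149, 0.2558]
ee_rot: [2.166, 2.275, 0.0]
force: [-1.7, 1.0, -0.6]
width: 0.998
```

```bash
python3 - <<'E'
from h import *
st=arm.observe();im=eyes.get_image("wrist");cv2.imwrite("pics/w1.png",cv2.cvtColor(im,cv2.COLOR_RGB2BGR))
np.savez("pics/w1.npz",p=st["position"],r=st["ee_rot"])
print(st["clock"],st["position"],R.from_rotvec(st["ee_rot"]).as_matrix().round(3))
c=cam("wrist",st)
for P in [(.4296,.1668,.058),(.4296,.1668,.05)]: print(proj(c,P))
E
```

```text
2.65 [0.43450228 0.11485311 0.25579644] [[-0.049  0.999  0.001]
 [ 0.999  0.049 -0.   ]
 [-0.     0.001 -1.   ]]
[255.36734353 135.66840605]
[255.38816651 135.0834172 ]
```

View pics/w1.png

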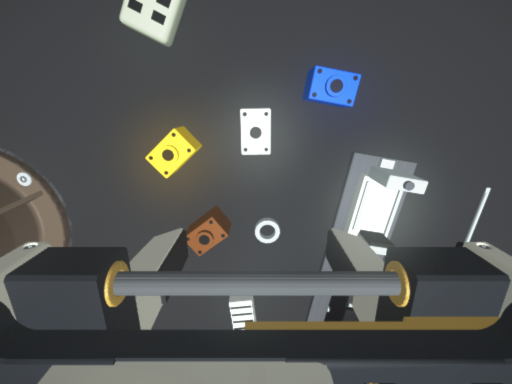

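The wrist picture shows the housing's top face at (256,131) with its boss, blue at (334,87), yellow at (171,155), brown at (205,232), and the bed and stop at (380,200).

```bash
python3 - <<'E'
from h import *
d=np.load("pics/w1.npz");c=cam("wrist",dict(position=d["p"],ee_rot=d["r"]))
t=cv2.imread("pics/w1.png");g=cv2.cvtColor(t,cv2.COLOR_BGR2GRAY)
m=np.zeros_like(g);m[95:170,225:290]=(g[95:170,225:290]>150)*255
k=max(cv2.findContours(m,cv2.RETR_EXTERNAL,2)[0],key=cv2.contourArea);r=cv2.minAreaRect(k);b=cv2.boxPoints(r);print(r)
P=np.array([onz(c,p,.05)[:2] for p in b]);print(P.mean(0),[np.linalg.norm(P[i]-P[i-1]).round(4) for i in range(4)])
e=max([P[i]-P[i-1] for i in range(4)],key=np.linalg.norm);print("long dir deg",np.degrees(np.arctan2(e[1],e[0])))
print("boss hole",onz(c,(256,132),.058))
cv2.imwrite("pics/w1c.png",cv2.resize(t[95:255,225:445],None,fx=3.6,fy=3.6,interpolation=cv2.INTER_CUBIC))
E
```

```text
((255.0, 131.0), (46.0, 30.0), 90.0)
[0.42887646 0.17129315] [np.float64(0.0594), np.float64(0.0387), np.float64(0.0594), np.float64(0.0407)]
long dir deg -86.3577928979729
boss hole [0.43020122 0.1714924  0.058     ]
```

View pics/w1c.png

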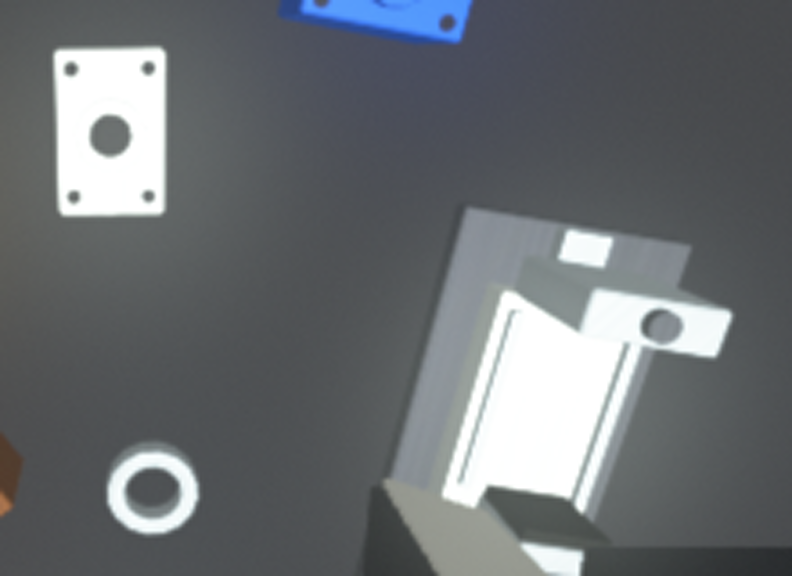

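Request:
apply_moves(targets=[0,0.069,-0.003,0,0,0,0.069,-0.003,0,0,0,0,0,0.11,0,0,0,0,0.11,0,0,0,0,0.11,0,0,0,0,0.11,0,0,0,0,0.1,0,0,0,0,0,0,0,0,0,0,0], grip_force=15)

```text
clock: 3.82
position: [0.4283, 0.1738, 0.0405]
ee_rot: [-2.159, -2.282, -0.001]
force: [0.4, -0.2, 1.4]
width: 1.003
```

Request:
apply_moves(targets=[0,-0.008,0.003,0.06,0,0,0,0,0.011,0,0,0,0,0,0])

```text
clock: 4.2
position: [0.4298, 0.1703, 0.0121]
ee_rot: [-2.159, -2.282, -0.002]
force: [-0.4, 0.3, -0.2]
width: 1.0
```

```bash
python3 - <<'E'
from h import *
st=arm.observe();im=eyes.get_image("wrist");cv2.imwrite("pics/w2.png",cv2.cvtColor(im,cv2.COLOR_RGB2BGR))
print(st["clock"],st["position"],st["force"])
E
```

```text
4.2 [0.42977798 0.17031341 0.01212975] [-0.35390989  0.34779967 -0.15643047]
```

View pics/w2.png

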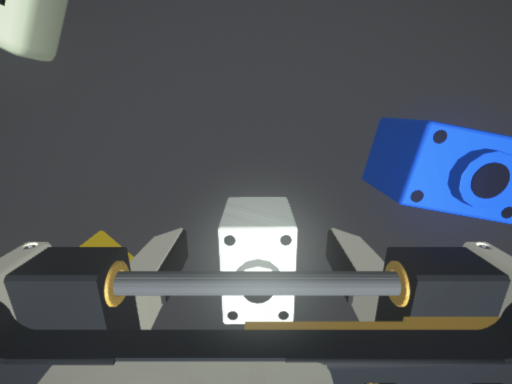

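The housing stands centred between the open fingers, with its top face around (258,275). I close the gripper now.

Request:
apply_moves(targets=[1,0,0,0,0,1,0,0,0,0,1,0,0,0,0,1,0,0,0,0,1,0,0,0,0,1,0,0,0,0], grip_force=22)

```text
clock: 5.0
position: [0.4295, 0.1698, 0.0111]
ee_rot: [2.16, 2.282, 0.0]
force: [0.6, -0.8, -0.2]
width: 0.433
```

Request:
apply_moves(targets=[1,0,0,-0.05,0,1,0,0,-0.095,0,1,0,0,-0.095,0,1,0,0,-0.095,0,1,0,0,-0.095,0,1,0,0,-0.095,0,1,0,0,0,0.108,1,-0.084,0.1,0,0,1,-0.084,0.1,0,0,1,-0.084,0.1,0,0,1,-0.084,0.1,0,0,1,-0.084,0.1,0,0,1,0,0,0,0,1,0,0,0,0])

```text
clock: 6.75
position: [0.6082, -0.0198, 0.2204]
ee_rot: [-2.345, -2.089, 0.002]
force: [-0.1, 0.5, -2.6]
width: 0.435
```

```bash
python3 - <<'E'
from h import *
st=arm.observe();im=eyes.get_image("wrist");cv2.imwrite("pics/w3.png",cv2.cvtColor(im,cv2.COLOR_RGB2BGR))
np.savez("pics/w3.npz",p=st["position"],r=st["ee_rot"])
print(st["clock"],st["position"],R.from_rotvec(st["ee_rot"]).as_matrix().round(3),st["force"])
c=cam("wrist",dict(position=np.array([.4298,.1703,.0121]),ee_rot=np.array([-2.159,-2.282,-.002])))
for p in [(230,240),(286,240),(232.5,315),(284,315)]: print(onz(c,p,.05))
E
```

```text
6.75 [ 0.60822558 -0.01978681  0.2203612 ] [[ 0.115  0.993 -0.002]
 [ 0.993 -0.115  0.   ]
 [ 0.    -0.002 -1.   ]] [-0.09453283  0.53639898 -2.61752271]
[0.414051   0.19306274 0.05      ]
[0.44180675 0.19455724 0.05      ]
[0.41650522 0.14738633 0.05      ]
[0.44473855 0.14889766 0.05      ]
```

View pics/w3.png

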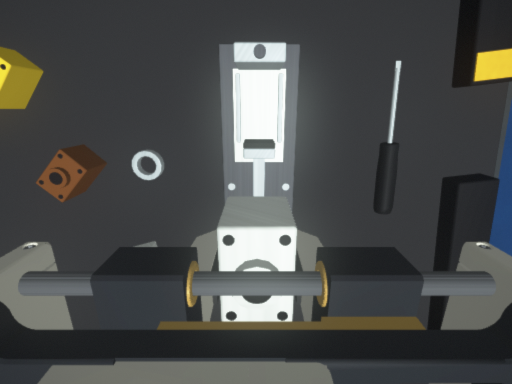

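```bash
python3 - <<'E'
import cv2
t=cv2.imread("pics/w3.png")
cv2.imwrite("pics/w3c.png",cv2.resize(t[35:205,205:315],None,fx=5,fy=3.5,interpolation=cv2.INTER_CUBIC))
E
```

```text
(no output)
```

View pics/w3c.png

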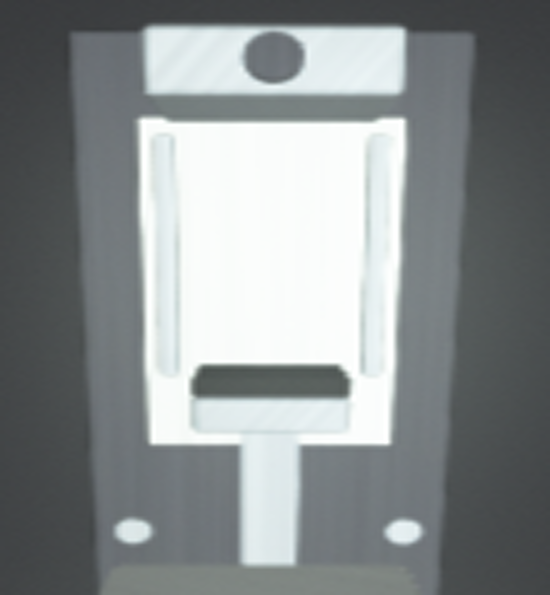

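```bash
cat > fx.py <<'E'
from h import *
d=np.load("pics/w3.npz");c=cam("wrist",dict(position=d["p"],ee_rot=d["r"]))
T=d["p"];Rm=R.from_rotvec(d["r"]).as_matrix()
ex=Rm[:2,0];ey=Rm[:2,1]
def f(cx,cy,z):
    P=onz(c,(205+cx/5,35+cy/3.5),z);q=P[:2]-T[:2];return np.round([q@ex*1e3,q@ey*1e3],1),P[:2].round(4)
if __name__=="__main__":
    print("cam rel",(c[2][:2]-T[:2])@ex)
    for n,a in dict(stopTL=(145,94,.085),stopTR=(405,94,.085),stopBL=(147,27,.085),stopBR=(405,27,.085),railLtop=(167,134,.036),railLbot=(169,376,.036),railRtop=(380,134,.036),railRbot=(373,376,.036),rLin_t=(178,140,.036),rLin_b=(180,370,.036),rRin_t=(366,140,.036),rRin_b=(361,370,.036),bed_TL=(140,119,.03),bed_TR=(405,119,.03),bed_BL=(150,444,.03),bed_BR=(390,444,.03),jawTL=(192,398,.078),jawTR=(349,398,.078),padT=(270,366,.076),padTbot=(270,366,.034),scrL=(133,531,.012),scrR=(403,531,.012),plL=(70,33,.012),plR=(474,33,.012)).items(): print(n,*f(*a))
E
python3 fx.py
```

```text
cam rel 0.0857132782641182
stopTL [129.6 -23.7] [0.5996 0.1117]
stopTR [129.5  27.8] [0.6507 0.1057]
stopBL [146.4 -22.8] [0.6024 0.1283]
stopBR [146.3  27.2] [0.6521 0.1224]
railLtop [124.8 -22.7] [0.6    0.1068]
railLbot [ 45.  -23.9] [0.5896 0.0276]
railRtop [124.8  27.1] [0.6495 0.101 ]
railRbot [44.9 27.5] [0.6407 0.0217]
rLin_t [123.  -20.1] [0.6024 0.1047]
rLin_b [ 47.1 -21.1] [0.5927 0.0294]
rRin_t [122.9  23.9] [0.6461 0.0996]
rRin_b [47.1 24.4] [0.6379 0.0242]
bed_TL [130.2 -29.4] [0.594  0.1129]
bed_TR [130.1  33.4] [0.6564 0.1056]
bed_BL [ 19.1 -29.9] [0.5807 0.0026]
bed_BR [19.  33.1] [ 0.6433 -0.0047]
jawTL [ 43.1 -16.1] [0.5972 0.0248]
jawTR [43.  18.9] [0.6319 0.0208]
padT [52.9  1.2] [0.6155 0.0326]
padTbot [48.3  1.6] [0.6153 0.028 ]
scrL [-20.1 -37.1] [ 0.569  -0.0355]
scrR [-20.1  39.6] [ 0.6453 -0.0443]
plL [159.7 -47.1] [0.5798 0.1443]
plR [159.6  51. ] [0.6773 0.1328]
```

Request:
apply_moves(targets=[1,0.112,0.003,0,0,1,0.112,0.002,0,0,1,0,0,0,0,1,0,0,0.1,0,1,0,0,0.1,0,1,0,0,0.1,0,1,0,0,0.06,0,1,0,0,0,0,1,0,0,0,0])

```text
clock: 7.92
position: [0.6216, 0.0691, 0.0784]
ee_rot: [2.344, 2.091, 0.002]
force: [0.4, 0.3, -1.8]
width: 0.437
```

```bash
python3 - <<'E'
from h import *
st=arm.observe();
for n in ["wrist","scene"]:
    im=eyes.get_image(n);cv2.imwrite(f"pics/{n}4.png",cv2.cvtColor(im,cv2.COLOR_RGB2BGR))
np.savez("pics/w4.npz",p=st["position"],r=st["ee_rot"])
print(st["clock"],st["position"],R.from_rotvec(st["ee_rot"]).as_matrix().round(3),st["force"])
d=np.load("pics/w3.npz");Rm=R.from_rotvec(d["r"]).as_matrix();q=st["position"]-d["p"];print("rel",Rm.T@q*1e3)
s=cv2.imread("pics/scene4.png")
cv2.imwrite("pics/s4c.png",cv2.resize(s[145:285,190:330],None,fx=4.2,fy=4.2,interpolation=cv2.INTER_CUBIC))
E
```

```text
7.925 [0.62155558 0.06914912 0.07839012] [[ 0.114  0.993  0.001]
 [ 0.993 -0.114  0.   ]
 [ 0.001  0.001 -1.   ]] [ 0.42171864  0.25164218 -1.82758   ]
rel [ 89.87202401   3.26619936 141.96980204]
```

View pics/wrist4.png

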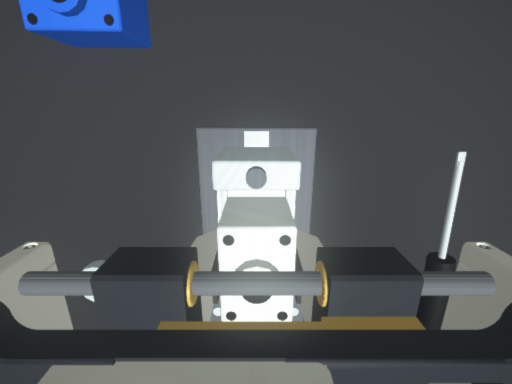

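View pics/s4c.png

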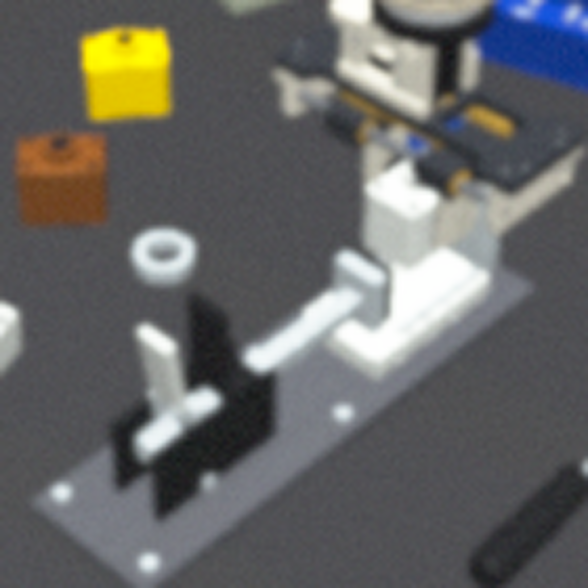

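The wrist view shows the housing centred on the stop (columns 257.5 and 256.7) and between the rail ends (216 and 296). It can go down.

Request:
apply_moves(targets=[1,0,0,0.03,0,1,0,0,0.03,0,1,0,0,0.015,0,1,0,0,0.01,0,1,0,0,0.005,0,1,0,0,0,0])

```text
clock: 8.78
position: [0.6214, 0.0688, 0.0414]
ee_rot: [2.345, 2.09, 0.001]
force: [-0.5, -0.0, -1.9]
width: 0.433
```

Request:
apply_moves(targets=[1,0,0,0.002,0,1,0,0,0.002,0,1,0,0,0,0])

```text
clock: 9.15
position: [0.6214, 0.0689, 0.0412]
ee_rot: [-2.345, -2.09, -0.002]
force: [-5.5, 0.8, 15.9]
width: 0.439
```

Request:
apply_moves(targets=[0,0,0,0,0,0,0,0,0,0,0,0,0,0,0,0,0,0,0,0,0,0,0,-0.05,0,0,0,0,-0.1,0,0,0,0,-0.1,0,0,0,0,-0.1,0,0,0,0,-0.1,0,0,-0.12,0,0,0,0,-0.12,0,0,0,0,0,0,0,0,0,0,0,0,0])

```text
clock: 10.78
position: [0.6103, -0.0262, 0.2205]
ee_rot: [2.345, 2.09, 0.002]
force: [0.3, 0.5, -0.2]
width: 0.999
```

```bash
python3 - <<'E'
from h import *
st=arm.observe();
im=eyes.get_image("wrist");cv2.imwrite(f"pics/w5.png",cv2.cvtColor(im,cv2.COLOR_RGB2BGR))
np.savez("pics/w5.npz",p=st["position"],r=st["ee_rot"])
print(st["clock"],st["position"],st["joints"],st["force"])
E
```

```text
10.775 [ 0.6102664  -0.02619324  0.22047486] [-0.48950701  0.46523421  0.65735632  1.65664793 -0.30969101  1.12510157
  0.13615678] [ 0.31667531  0.48740126 -0.20660981]
```

View pics/w5.png

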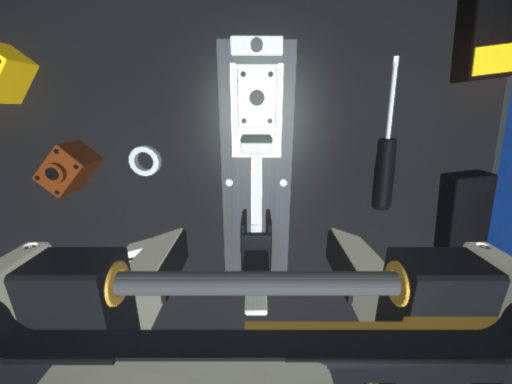

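Request:
apply_moves(targets=[0,-0.13,0,0,0,0,-0.13,0,0,0,0,-0.13,0,0,0,0,-0.03,0,0,0,0,0,0,0,0])

```text
clock: 11.45
position: [0.5912, -0.1929, 0.2195]
ee_rot: [-2.345, -2.09, -0.0]
force: [-0.5, 0.5, 0.1]
width: 1.004
```

```bash
python3 - <<'E'
from h import *
st=arm.observe();
im=eyes.get_image("wrist");cv2.imwrite(f"pics/w6.png",cv2.cvtColor(im,cv2.COLOR_RGB2BGR))
np.savez("pics/w6.npz",p=st["position"],r=st["ee_rot"])
print(st["clock"],st["position"],st["joints"],st["force"])
t=cv2.imread("pics/w6.png")
cv2.imwrite("pics/w6c.png",cv2.resize(t[100:240,195:315],None,fx=5,fy=4,interpolation=cv2.INTER_CUBIC))
E
```

```text
11.45 [ 0.59119826 -0.19287569  0.21951747] [-0.21343144  0.48857738  0.66716168  1.62888386 -0.32603255  1.13829885
  0.4204016 ] [-0.50801115  0.48660271  0.06398953]
```

View pics/w6.png

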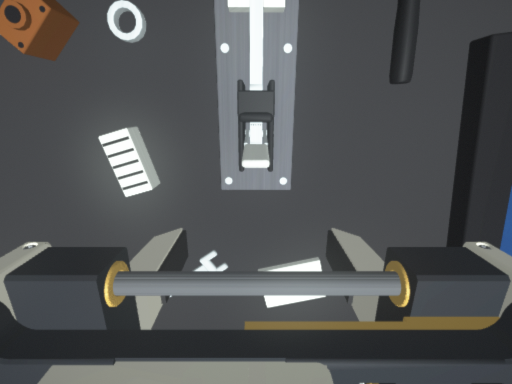

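View pics/w6c.png

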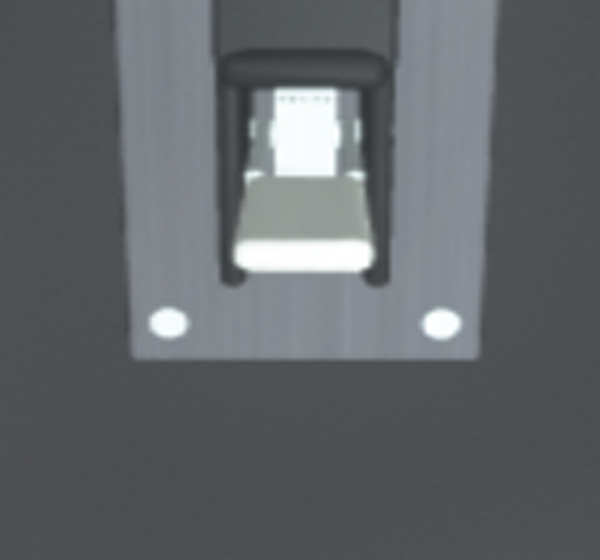

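```bash
python3 - <<'E'
from h import *
d=np.load("pics/w6.npz");c=cam("wrist",dict(position=d["p"],ee_rot=d["r"]))
T=d["p"];Rm=R.from_rotvec(d["r"]).as_matrix()
d3=np.load("pics/w3.npz")
O3=d3["p"][:2]+Rm[:2,:2]@np.array([-.0194,.0018]);print("fixture origin world",O3)
def f(cx,cy,z):
    P=onz(c,(195+cx/5,100+cy/4),z);q=P[:2]-T[:2];return (Rm[:2,:2].T@q*1e3).round(1),"fix",(Rm[:2,:2].T@(P[:2]-O3)*1e3).round(1)
for n,a in dict(plL=(130,357,.012),plR=(480,357,.012),scL=(169,323,.012),scR=(441,323,.012),gripfront_top=(306,50,.135),gripback_top=(306,87,.135),gL=(222,70,.135),gR=(390,70,.135),padT_front=(305,240,.137),padT_back=(305,272,.137),pL=(234,256,.137),pR=(376,256,.137)).items(): print(n,*f(*a))
E
```

```text
fixture origin world [ 0.60779356 -0.03926534]
plL [-23.5 -51.9] fix [-178.   -50.8]
plR [-23.6  47.7] fix [-178.1   48.8]
scL [-11.  -40.4] fix [-165.5  -39.3]
scR [-11.1  36.2] fix [-165.6   37.3]
gripfront_top [82.4 -1.5] fix [-72.1  -0.4]
gripback_top [74.7 -1.5] fix [-79.8  -0.4]
gL [ 78.3 -16.1] fix [-76.2 -15. ]
gR [78.3 13.1] fix [-76.2  14.2]
padT_front [41.4 -1.7] fix [-113.1   -0.6]
padT_back [34.1 -1.7] fix [-120.4   -0.7]
pL [ 37.8 -14.6] fix [-116.7  -13.5]
pR [37.8 11.1] fix [-116.7   12.2]
```

The wrist view puts the grip top at x = -80…-72 mm and the paddle top at x = -120…-113 mm in the fixture frame. Their widths (29 and 26 mm) match the sizes given. I'll push the paddle with shut fingers and watch the wrist force.

Request:
apply_moves(targets=[1,0.02,-0.004,0,0,1,0,0,0.09,0,1,0,0,0.09,0,1,0,0,0.08,0,1,0,0,0.019,0,1,0,0,0,0,1,0,0,0,0,1,0,0,0,0])

```text
clock: 12.5
position: [0.591, -0.1854, 0.1091]
ee_rot: [2.344, 2.09, 0.002]
force: [-0.2, 0.3, -0.1]
width: 0.183
```

```bash
python3 - <<'E'
from h import *
st=arm.observe();
for n in ["wrist","scene"]:
    im=eyes.get_image(n);cv2.imwrite(f"pics/{n}7.png",cv2.cvtColor(im,cv2.COLOR_RGB2BGR))
s=cv2.imread("pics/scene7.png")
cv2.imwrite("pics/s7c.png",cv2.resize(s[145:285,190:330],None,fx=4.2,fy=4.2,interpolation=cv2.INTER_CUBIC))
print(st["clock"],st["position"],st["force"],st["width"])
E
```

```text
12.5 [ 0.59095176 -0.18539272  0.10907872] [-0.24018256  0.32992194 -0.07242566] 0.18316370762857895
```

View pics/wrist7.png

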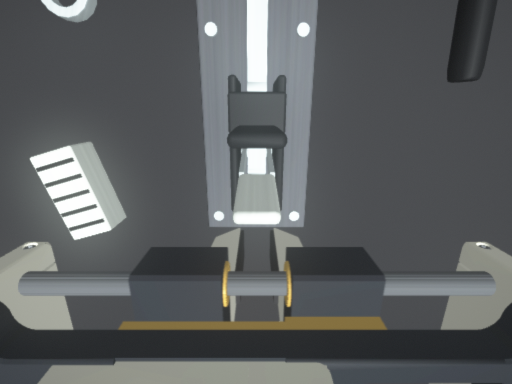

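View pics/s7c.png

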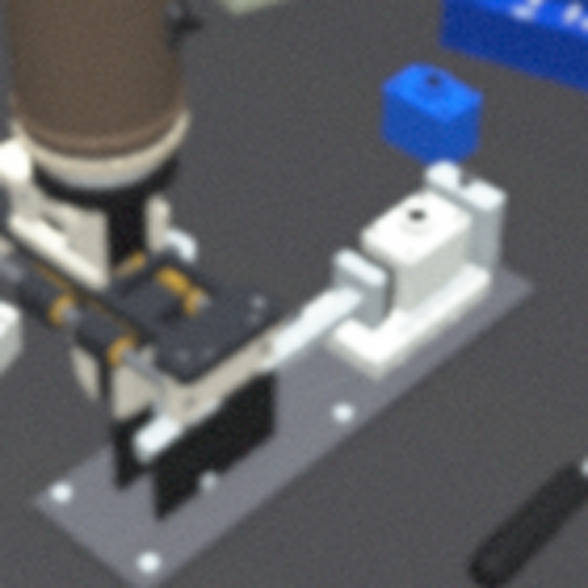

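The fingers are behind the paddle and still closing. The housing stands between jaw and stop. I approach slowly.

Request:
apply_moves(targets=[1,0,0,0,0,1,0,0,0,0,1,0,0,0,0,1,0.01,0,0,0,1,0.01,0,0,0,1,0.006,0,0,0,1,0.006,0,0,0,1,0,0,0,0])

```text
clock: 13.6
position: [0.5918, -0.1723, 0.1079]
ee_rot: [-2.345, -2.091, -0.0]
force: [0.5, -0.2, -1.0]
width: 0.009
```

Request:
apply_moves(targets=[1,0.006,0,0,0,1,0.006,0,0,0,1,0.006,0,0,0,1,0,0,0,0])

```text
clock: 14.1
position: [0.5924, -0.1671, 0.1084]
ee_rot: [2.345, 2.088, -0.001]
force: [-1.6, -5.5, 2.7]
width: 0.004
```

Request:
apply_moves(targets=[1,0.005,0,0,0,1,0.005,0,0,0,1,0.005,0,0,0,1,0.005,0,0,0,1,0,0,0,0])

```text
clock: 14.72
position: [0.5935, -0.1594, 0.1086]
ee_rot: [2.345, 2.087, -0.001]
force: [-1.2, -5.5, 2.8]
width: 0.006
```

Request:
apply_moves(targets=[1,0.005,0,0,0,1,0.005,0,0,0,1,0.005,0,0,0,1,0.005,0,0,0,1,0,0,0,0])

```text
clock: 15.35
position: [0.5944, -0.1521, 0.1087]
ee_rot: [2.345, 2.086, -0.002]
force: [-1.2, -7.0, 3.9]
width: 0.008
```

Request:
apply_moves(targets=[1,0.005,0,0,0,1,0.005,0,0,0,1,0,0,0,0])

```text
clock: 15.72
position: [0.5949, -0.1482, 0.1087]
ee_rot: [2.345, 2.086, -0.002]
force: [-0.4, -7.3, 2.6]
width: 0.009
```

Request:
apply_moves(targets=[1,0.005,0,0,0,1,0.005,0,0,0,1,0.005,0,0,0,1,0,0,0,0])

```text
clock: 16.23
position: [0.5956, -0.1424, 0.1085]
ee_rot: [2.345, 2.086, -0.002]
force: [-1.2, -8.7, 1.9]
width: 0.003
```

Request:
apply_moves(targets=[1,0.004,0,0,0,1,0.004,0,0,0,1,0,0,0,0])

```text
clock: 16.6
position: [0.5958, -0.1401, 0.1084]
ee_rot: [2.345, 2.085, -0.003]
force: [-0.2, -10.0, -0.1]
width: 0.002
```

Request:
apply_moves(targets=[1,0.004,0,0,0,1,0,0,0,0,1,0,0,0,0])

```text
clock: 16.98
position: [0.5958, -0.1399, 0.1084]
ee_rot: [2.345, 2.082, -0.005]
force: [-0.9, -13.9, -1.8]
width: 0.002
```

Request:
apply_moves(targets=[1,-0.02,0,0,0,1,-0.03,0,0,0,1,-0.03,0,0,0,1,-0.008,0,0,0,1,0,0,0,0])

```text
clock: 17.6
position: [0.5918, -0.17, 0.1079]
ee_rot: [-2.345, -2.09, 0.0]
force: [-1.2, -0.6, 0.3]
width: 0.003
```

```bash
cat > sc.py <<'E'
import sys
from h import *
n=sys.argv[1]
st=arm.observe();im=eyes.get_image("scene");cv2.imwrite(f"pics/scene{n}.png",cv2.cvtColor(im,cv2.COLOR_RGB2BGR))
s=cv2.imread(f"pics/scene{n}.png")
cv2.imwrite(f"pics/s{n}c.png",cv2.resize(s[170:250,225:325],None,fx=7,fy=7,interpolation=cv2.INTER_CUBIC))
print(st["clock"],st["position"],st["force"])
E
python3 sc.py 8
```

```text
17.6 [ 0.59181239 -0.16999479  0.10786816] [-1.18303332 -0.57201123  0.34804641]
```

View pics/s8c.png

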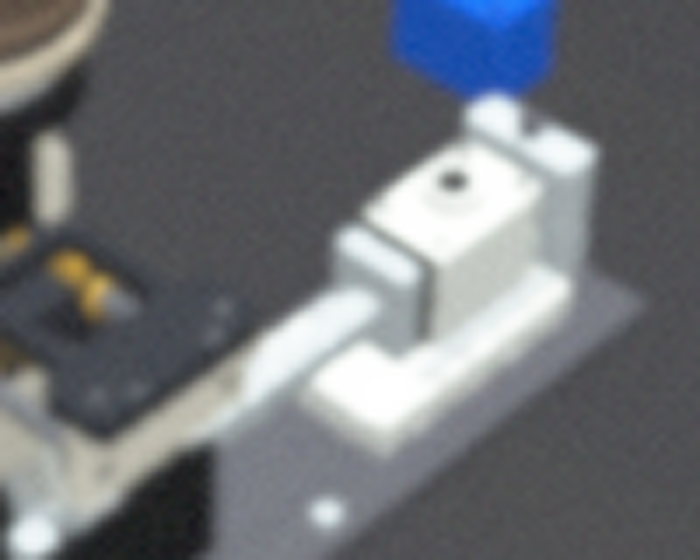

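The jaw advanced about 10 mm and its pad is now near the housing's face at (425,300) in the crop. Second stroke, in small monitored steps.

Request:
apply_moves(targets=[1,-0.006,0,0,0,1,0.006,0,0,0,1,0.006,0,0,0,1,0.006,0,0,0,1,0.006,0,0,0,1,0.006,0,0,0,1,0.006,0,0,0,1,0,0,0,0])

```text
clock: 18.65
position: [0.5935, -0.1595, 0.1086]
ee_rot: [2.345, 2.088, -0.001]
force: [-2.0, -6.5, 4.1]
width: 0.006
```

Request:
apply_moves(targets=[1,0.005,0,0,0,1,0.005,0,0,0,1,0.005,0,0,0,1,0,0,0,0])

```text
clock: 19.15
position: [0.5943, -0.1539, 0.1087]
ee_rot: [2.344, 2.087, -0.001]
force: [-1.0, -7.4, 4.8]
width: 0.004
```

Request:
apply_moves(targets=[1,0.005,0,0,0,1,0.005,0,0,0,1,0,0,0,0])

```text
clock: 19.52
position: [0.5947, -0.1504, 0.1088]
ee_rot: [2.344, 2.086, -0.002]
force: [-1.3, -7.9, 4.4]
width: 0.004
```

Request:
apply_moves(targets=[1,0.005,0,0,0,1,0.004,0,0,0,1,0,0,0,0])

```text
clock: 19.9
position: [0.5949, -0.1481, 0.1088]
ee_rot: [2.344, 2.084, -0.003]
force: [-1.4, -11.3, 3.4]
width: 0.007
```

Request:
apply_moves(targets=[1,0.004,0,0,0,1,0.004,0,0,0,1,0,0,0,0])

```text
clock: 20.27
position: [0.5951, -0.1466, 0.1088]
ee_rot: [2.345, 2.082, -0.005]
force: [-1.4, -15.0, 2.0]
width: 0.005
```

Force is rising well short of the end stop: 15 N at y = -0.1466, and the stop was at -0.140. The part is being gripped. I add a small push towards 16 N.

Request:
apply_moves(targets=[1,0.003,0,0,0,1,0,0,0,0,1,0,0,0,0])

```text
clock: 20.65
position: [0.5951, -0.1461, 0.1088]
ee_rot: [2.345, 2.081, -0.006]
force: [-1.8, -16.9, 1.5]
width: 0.006
```

```bash
python3 sc.py 9
```

```text
20.65 [ 0.59512674 -0.14613579  0.10880978] [ -1.81071964 -16.90854572   1.50094618]
```

View pics/s9c.png

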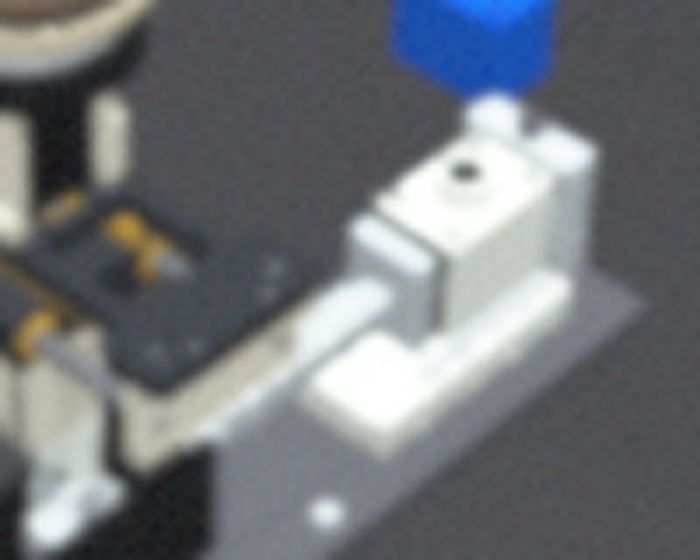

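Request:
apply_moves(targets=[1,-0.02,0,0,0,1,-0.025,0,0,0,1,-0.03,0,0,0,1,-0.03,0,0,0,1,0,0,-0.1,0,1,0,0,-0.1,0,1,0,0,-0.08,0,1,0.13,0,0,0,1,0.13,0,0,0,1,0.13,0,0,0,1,0,0,0,0,1,0,0,0,0])

```text
clock: 22.2
position: [0.6083, -0.0275, 0.2199]
ee_rot: [2.345, 2.09, -0.001]
force: [0.0, -1.4, -0.4]
width: 0.005
```

```bash
python3 - <<'E'
from h import *
st=arm.observe();
for n in ["wrist","scene"]:
    im=eyes.get_image(n);cv2.imwrite(f"pics/{n}10.png",cv2.cvtColor(im,cv2.COLOR_RGB2BGR))
np.savez("pics/w10.npz",p=st["position"],r=st["ee_rot"])
t=cv2.imread("pics/wrist10.png");s=cv2.imread("pics/scene10.png")
cv2.imwrite("pics/w10c.png",cv2.resize(t[35:205,205:315],None,fx=5,fy=3.5,interpolation=cv2.INTER_CUBIC))
cv2.imwrite("pics/s10c.png",cv2.resize(s[170:280,195:325],None,fx=6,fy=5.4,interpolation=cv2.INTER_CUBIC))
print(st["clock"],st["position"],st["force"])
E
```

```text
22.2 [ 0.60833457 -0.02746854  0.21991476] [ 0.02348449 -1.43263483 -0.38613262]
```

View pics/w10c.png

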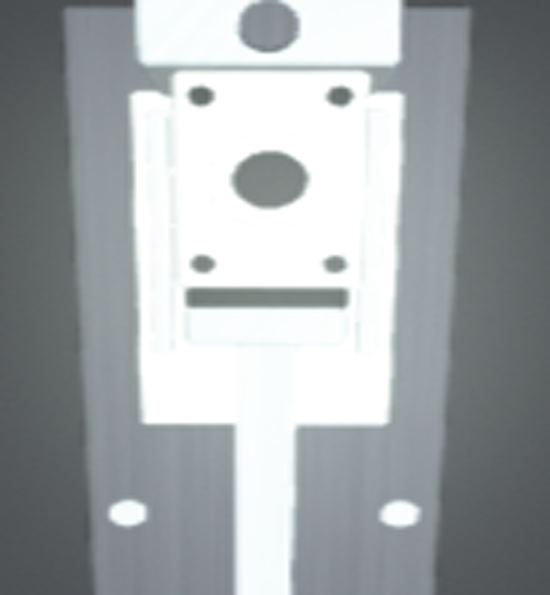

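View pics/s10c.png

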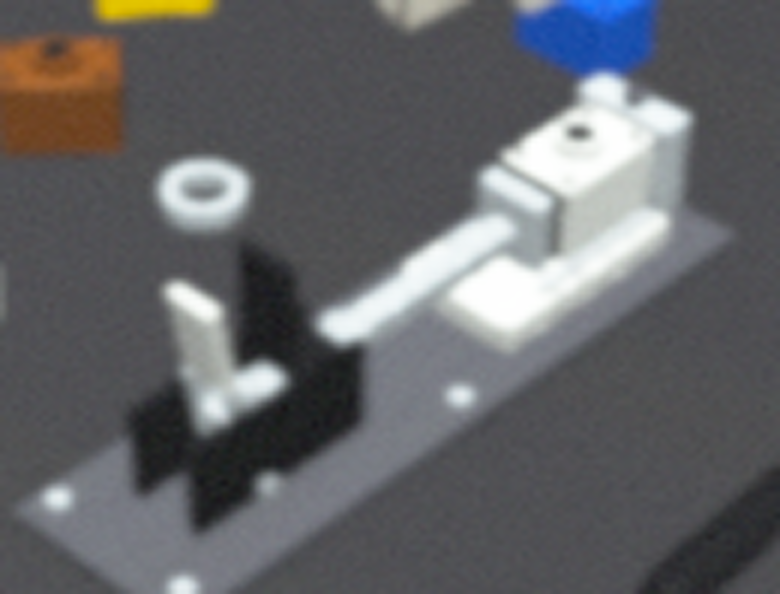

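```bash
python3 - <<'E'
from h import *
d=np.load("pics/w10.npz");c=cam("wrist",dict(position=d["p"],ee_rot=d["r"]))
T=d["p"];Rm=R.from_rotvec(d["r"]).as_matrix()
def f(cx,cy,z):
    P=onz(c,(205+cx/5,35+cy/3.5),z);return (Rm[:2,:2].T@(P[:2]-T[:2])*1e3).round(1)
for n,a in dict(stop=(270,67,.085),hf=(270,71,.08),hb=(270,288,.08),hfL=(172,75,.08),hfR=(371,75,.08),hbL=(178,285,.08),hbR=(362,285,.08),jawmetal=(268,308,.078)).items(): print(n,f(*a))
E
```

```text
stop [136.2   1.2]
hf [136.1   1.3]
hb [76.7  1.4]
hfL [135.1 -18.3]
hfR [135.   21.5]
hbL [ 77.6 -18.2]
hbR [77.5 21. ]
jawmetal [70.7  1. ]
```

The housing's front face lies on the stop face (136.1 vs 136.2 mm). The jaw pad meets its rear face, it stands square between the rails, and the trigger is back. The robot is clear, so I hand in.

```bash
python3 -c "
from cell import arm
print(arm.sign_off())"
```

```text
the job is handed in; nothing more can be done
None
```

The housing is clamped boss up on the bed against the stop, with the trigger released, and the job is handed in at about 22 s.

- **Placing:** I gripped the white bossed housing by its 40 mm sides and set it down midway between the rails, jaw and stop. The bed contact read 16 N at the expected height, then I let go.
- **Squeezing:** Two slow squeezes with shut fingers moved the jaw. The first ran free at 5–10 N to the end stop (13.9 N there). The second stalled about 6 mm short of it, at roughly 0.23 rad, with a last reading of about 17 N. That is inside the 14–18 N firm range and below the 21 N crush limit.
- **Last checks:** After the robot had backed off, the wrist view put the housing's front face on the stop (136.1 against 136.2 mm). The jaw pad touches the rear face, and the housing is square between the rails. The scene view shows the trigger back at rest and the neighbouring parts it covers undisturbed.
- **Not confirmed:** I did not measure the clamp force left after release. The pad's compression was below what the camera could resolve: about 5.5 mm thick clamped against 5.2 mm before, with an error of about 1 mm.

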